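# Close up a test chamber for a run

### The job

Get the test chamber ready for a run, using only the fingertips to push: push the drawer that holds the tall concrete core fully home, then push the hood on top of the chamber all the way shut over the round port. Leave the other drawer open as it is, keep both samples sitting upright in their seats, and do not disturb the things on the bench. Grasp and lift nothing.

Things in the scene. Friction and masses are not known exactly. Their poses are not given: they have to be found in the camera images.
- chamber: (All sizes in mm.) Fixed black metal box, 200 (x) x 320 (y) x 90 high. Origin: centre of its underside, on the bench. Own -x side is the front with two drawers side by side, their centre lines at own y = +77 and -77; own +y is the left side, seen from the robot. A low sliding hood runs along own y on the flat top (z = 90).
- drawer_left (a joint): Opening of the left (+y) drawer in m: 0 = fully home against its stop, grows as the drawer comes out along the chamber's -x; starts 0.07 to 0.10 open, range 0 to 0.12. Slides stiffly (about 2 N, plus 8 N per m/s), no spring; stays where it is left.
- drawer_right (a joint): The same for the right (-y) drawer.
- drawer_left_face (a point): Centre of the outer front face of the left drawer, at height 55. The front is a plain flat aluminium plate without handle, 146 wide, from height 12 to 82, 12 thick; its outer face stands 12 proud of the chamber's front (112 from the chamber's centre) when home. Moves with the drawer.
- drawer_right_face (a point): The same for the right drawer.
- drawer_left_seat (a point): Centre of the sample seat on the floor of the left drawer (height 14), 55 behind the outer front face: a rectangular cradle, 80 long (along the slide) x 46 wide inside, rim 10 high; the sample stands anywhere along it. Moves with the drawer.
- drawer_right_seat (a point): The same for the right drawer.
- hood (a joint): Opening of the hood in m: 0 = shut over the round port, against its stop; grows as it slides along the chamber's own +y; starts 0.06 to 0.09, range 0 to 0.115. Slides stiffly (about 1.5 N, plus 8 N per m/s), no spring.
- hood_side (a point): Centre of the hood's flat outer +y side face, at height 110. The hood is an aluminium cap 100 x 100, from height 94 to 126, 100 wide so too wide for most grippers; it is shut by pushing this side face along the chamber's own -y. Clear flat chamber top on that side. Moves with the hood. When shut this point is at own (0, -10) of the chamber in plan.
- core_mid (a point): Centre of the tall grey concrete core, 42 diameter, 58 high, 140 g or so, standing loose in the seat of one of the drawers (left or right varies).
- ring_mid (a point): Centre of the flat steel ring, 42 outer diameter, 24 hole, 12 high, lying loose in the seat of the other drawer.
- spare_core_mid (a point): Bystander: centre of a spare concrete core, 42 diameter, 76 high, standing on the bench left of the chamber.
- jar_mid (a point): Bystander: middle of an amber glass jar with steel cap, 60 diameter, 85 high, right of the chamber.
- wrench_grip (a point): Bystander: handle of a steel wrench lying on the bench on the right, nearer the robot.
Not all that is in view belongs to the job. What is shaped like the part that bears core_mid but green or red is not meant.

How it is judged (in metres and radians):
On the way, in this order (a step that is already met when the one before it is completed fails the run):
1. the drawer with the tall core is fully home, the other drawer left open (((horizontal distance between core_mid and drawer_left_seat below 0.035 m and value of joint drawer_left below 0.004 m and distance of drawer_right_face from where it was at the start of the episode below 0.015 m) or (horizontal distance between core_mid and drawer_right_seat below 0.035 m and value of joint drawer_right below 0.004 m and distance of drawer_left_face from where it was at the start of the episode below 0.015 m))), for 0.2 s.
2. the hood is fully shut over the port, the core's drawer still home (((horizontal distance between core_mid and drawer_left_seat below 0.035 m and value of joint each of drawer_left, hood below 0.004 m and distance of drawer_right_face from where it was at the start of the episode below 0.015 m) or (horizontal distance between core_mid and drawer_right_seat below 0.035 m and value of joint each of drawer_right, hood below 0.004 m and distance of drawer_left_face from where it was at the start of the episode below 0.015 m))), for 0.2 s.
At the end, for the whole second after the job is handed in: The core's drawer within 4 mm of home, the other within 15 mm of its start, the hood within 4 mm of shut; core and ring upright within 0.15 rad on the floor of their seats (within 35 mm of the seat centre); bystanders within 30 mm of their starts; slides at rest (((horizontal distance between core_mid and drawer_left_seat below 0.035 m and value of joint each of drawer_left, hood below 0.004 m and distance of drawer_right_face from where it was at the start of the episode below 0.015 m) or (horizontal distance between core_mid and drawer_right_seat below 0.035 m and value of joint each of drawer_right, hood below 0.004 m and distance of drawer_left_face from where it was at the start of the episode below 0.015 m)) and (horizontal distance between ring_mid and drawer_left_seat below 0.035 m or horizontal distance between ring_mid and drawer_right_seat below 0.035 m) and height (world z) of core_mid below 0.049 m and height (world z) of ring_mid below 0.026 m and angle between each of core_mid, ring_mid's own z axis and vertical below 0.15 rad and velocity of joint drawer_left between -0.01 and 0.01 m/s and velocity of joint drawer_right between -0.01 and 0.01 m/s and velocity of joint hood between -0.01 and 0.01 m/s and distance of each of spare_core_mid, jar_mid, wrench_grip from where it was at the start of the episode below 0.03 m); the robot touches nothing.
It fails at once if a sample is lifted out of its seat (height (world z) of core_mid above 0.06 m or height (world z) of ring_mid above 0.035 m).
It fails at once if a sample is tipped over (0.6 rad) (angle between any of core_mid, ring_mid's own z axis and vertical above 0.6 rad).
It fails at once if the drawer with the ring is moved by more than 15 mm ((horizontal distance between ring_mid and drawer_right_seat below 0.035 m and distance of drawer_right_face from where it was at the start of the episode above 0.015 m) or (horizontal distance between ring_mid and drawer_left_seat below 0.035 m and distance of drawer_left_face from where it was at the start of the episode above 0.015 m)).
It fails at once if a thing on the bench is moved or lifted by more than 30 mm (distance of any of spare_core_mid, jar_mid, wrench_grip from where it was at the start of the episode above 0.03 m).
It also fails if it takes over 51 s, if anything falls off the work surface, if the arm or the gripper's body presses on something with over 40 N, if the wrist force passes 120 N, or if a joint passes its speed limit or range.

### The arm

A 6-joint arm with a two-finger parallel gripper is mounted at the origin on the work surface. World frame = base frame: x ahead of the robot, y to its left, z up, the work surface at z = 0. Lengths are in mm, angles in rad, forces in N, time in s.
With the tool pointing down it reaches from about 275 to 1000 mm from the base axis. Payload 8.4 kg.
Tool frame: the origin (TCP) lies at the very end of the fingers, on their centre line; the grasp point (between the pads) lies 19 mm behind it; z points along the fingers, y is the direction in which the jaws open and shut (so a half turn about z gives the same grasp; the last joint's range is limited). The gripper opens to 85 mm and grips with 20 to 120 N. Pads are 22 mm wide; open, the fingers measure 114 mm over their backs; the gripper's body (76 mm by 85 mm) begins 54 mm behind the grasp point. The pads swing forward as they close: fully open they stand 13 mm farther back than shut.
Start: joints at [-1.215, 0.353, 1.633, -0, 1.155, -0.002], TCP at [218.883, -585.421, 231.281] pointing down, gripper open.
Joint ranges: [-2.63, 2.63], [-0.92, 2.1], [0.06, 2.66], [-1.3, 4.44], [0, 2.69], [-3.02, 3.02]. Speed limits (rad/s): [2.22, 2.22, 2.79, 3.14, 3.14, 3.14].

### API

Orientations are given as [roll, pitch, yaw] about the fixed x, y, z axes, in that order (R = Rz(yaw) Ry(pitch) Rx(roll)).
In Python, from rig import r gives the robot as it stands.
- The arm moves only by the tool move_arm, never from a script. Its argument "increments" is a list of rows, each an object of numbers: "tx", "ty", "tz": the shift along the tool's x, y, z in cm; "rx", "ry", "rz": the turn, a rotation vector about the tool's x, y, z in degrees; "gripper": the gripper's target within -1 to 1 (fully open at 1, half-way at 0, shut at -1). A call has 1 to 12 rows; each row shifts and turns the commanded pose from where the row before left it, along the tool's axes as they then stand; what a row does not reach is not made up. A row lasts 1/10 s, in which the tool goes at most 50 mm and 8.59 degrees, less where a joint would pass 70% of its speed; a pose out of reach is approached as far as the arm can. A call is refused whole if a number of a shift passes 5 or a number of a turn 8.59, either way. A call with a gripper value outside its range is refused whole. The fingers move at their own pace and stop on an object; "squeeze" is the grip in N (left out, the last holds). Time passes only in rows, so rows that do not move let the fingers close. It gives the time, the measured TCP pose, the force and the opening at its end, in the units of the state.
- r.sense(): the state, without advancing time (a new reading comes with each control period).
- r.grab_frame(name): name is "scene" or "top"; returns (picture, depth): 420x560x3 uint8, red, green, blue; 420x560 float32, mm along the optical axis (not along the pixel's ray), 0 where there is no reading.
- r.camera_model(name): a dict with "fx", "fy", "cx", "cy" (pixels), "k1" (the pictures are not rectified: a ray, as slopes to the right and down, at radius r is drawn at 1 + k1 r^2 times it, then the intrinsics apply), "R" (3x3) and "t" (3): a world point X has camera coordinates R X + t. Camera axes: x right, y down, z forward; pixel columns grow to the right and rows downward; lengths in mm; the calibration is good to about 2 mm. A picture is of the moment at which its call begins. camera_model takes no time and is no camera call.
- r.sign_off(): hands the job in, once; it reports no verdict.
Trained networks look in the newest picture that a camera, given by its name, has taken for a name from the list of things; names that differ only in an ending like _2 or _b are one class to them, and where a whole thing is asked for, a point or a joint stands for the part that bears it (a point fixed in the world has none). Each returns a list of dicts, best first, with "confidence" (0 to 1); they miss things now and then, are a little off and sometimes report something else, mostly with a low value. They report only what shows in the picture. A call takes as long as a camera call. They do not tell look-alikes from the thing itself.
- r.cut_out(query, camera): "mask" (420x560 bool, what is visible of it) and "bbox" ([left, top, right, bottom] in pixels, round what is visible of it).
- r.place_of(query, camera): "location" ([row, column] in pixels: a listed point, or the origin of a listed thing).
The state is a dict: "clock": time; "qpos": joint angles; "qvel": joint speeds; "joint_efforts": joint torques, N m; "eef_pos": TCP position; "tcp_rot": TCP orientation; "contact_force": force on the tool from outside, world axes, zero at the start; "wrist_torque": the same for the moment, N m; "opening": opening from 0.0 (shut) to 1.0 (fully open).
Only numpy, scipy, OpenCV 4.12 (cv2) and the standard library are available. Lean on these libraries where they do the work, as an engineer would, in place of code of your own. Each camera call takes 0.05 s, during which the arm holds its last target. There are 200 camera calls.

## Working session

There is one attempt and no reset: what is moved stays moved. The work goes in short steps, Python scripts to look and compute and a tool call to move; the robot and the scene stay as the last step left them, time stands still between calls to the robot, and variables do not carry over. Pictures are saved under pics/ and viewed, about 8 in all and at most 12, crops included, and the job is handed in when it is done.

Besides the shell and the picture viewer there is one more tool, called in YAML: its name, and indented under it one key for each argument. move_arm: Moves the arm, as the interface text tells. Its arguments: {"type":"object","properties":{"increments":{"type":"array","items":{"type":"object","properties":{"tx":{"type":"number"},"ty":{"type":"number"},"tz":{"type":"number"},"rx":{"type":"number"},"ry":{"type":"number"},"rz":{"type":"number"},"gripper":{"type":"number"}}}},"squeeze":{"type":"number"}},"required":["increments"]}

```bash
mkdir -p pics; cat > h.py <<'E'
import numpy as np, cv2
from rig import r
def ray(cam,row,col):
    m=r.camera_model(cam); x=(col-m["cx"])/m["fx"]; y=(row-m["cy"])/m["fy"]
    K=np.array([[m["fx"],0,m["cx"]],[0,m["fy"],m["cy"]],[0,0,1.]])
    u=cv2.undistortPoints(np.array([[[col,row]]],float),K,np.array([m["k1"],0,0,0.]))[0,0]
    return np.array([u[0],u[1],1.]),np.array(m["R"]),np.array(m["t"])
def at_depth(cam,row,col,d):
    v,R,t=ray(cam,row,col); return R.T@(v*d-t)
def at_z(cam,row,col,z):
    v,R,t=ray(cam,row,col); o=-R.T@t; w=R.T@v; return o+w*(z-o[2])/w[2]
def cloud(cam,depth):
    m=r.camera_model(cam); K=np.array([[m["fx"],0,m["cx"]],[0,m["fy"],m["cy"]],[0,0,1.]])
    rr,cc=np.mgrid[:420,:560]; p=np.stack([cc.ravel(),rr.ravel()],1).astype(float)[:,None]
    u=cv2.undistortPoints(p,K,np.array([m["k1"],0,0,0.]))[:,0]
    P=np.c_[u,np.ones(len(u))]*depth.reshape(-1,1)
    return ((P-np.array(m["t"]))@np.array(m["R"])).reshape(420,560,3)
E
python3 - <<'E'
from h import *
for c in("scene","top"):
    im,d=r.grab_frame(c); cv2.imwrite(f"pics/{c}0.png",im[:,:,::-1]); np.save(f"{c}0.npy",d)
    for q,z in [("drawer_left_face",55),("drawer_right_face",55),("hood_side",110),("core_mid",43),("ring_mid",20),("chamber",0),("jar_mid",42),("spare_core_mid",38),("wrench_grip",5),("drawer_left_seat",14),("drawer_right_seat",14)]:
        for k in r.place_of(q,c)[:2]:
            print(c,q,round(k["confidence"],2),np.round(k["location"]),np.round(at_z(c,*k["location"],z)))
print(r.sense())
E
```

```text
scene drawer_left_face 0.94 [180. 276.] [465. 103.  55.]
scene drawer_left_face 0.17 [369. 193.] [ 615. -429.   55.]
scene drawer_right_face 0.62 [227. 246.] [490. -70.  55.]
scene hood_side 0.77 [202. 336.] [656.  95. 110.]
scene core_mid 0.89 [232. 256.] [515. -61.  43.]
scene core_mid 0.76 [205. 229.] [405. -34.  43.]
scene ring_mid 0.7 [202. 335.] [629. 155.  20.]
scene ring_mid 0.66 [232. 257.] [509. -49.  20.]
scene chamber 0.88 [237. 319.] [646.  44.   0.]
scene jar_mid 0.79 [367. 194.] [ 610. -423.   42.]
scene jar_mid 0.46 [232. 261.] [525. -55.  42.]
scene spare_core_mid 0.7 [135. 344.] [526. 374.  38.]
scene wrench_grip 0.7 [306. 137.] [ 389. -385.    5.]
scene wrench_grip 0.52 [200. 290.] [514.  99.   5.]
scene drawer_left_seat 0.7 [200. 287.] [511.  88.  14.]
scene drawer_right_seat 0.61 [241. 262.] [535. -61.  14.]
scene drawer_right_seat 0.54 [238. 320.] [653.  36.  14.]
top drawer_left_face 0.89 [237. 248.] [460.  94.  55.]
top drawer_right_face 0.78 [232. 300.] [478. -58.  55.]
top drawer_right_face 0.37 [192. 420.] [ 608. -420.   55.]
top hood_side 0.72 [172. 254.] 
[... 523 characters left out ...]
.]
{'clock': 1.2, 'qpos': array([-1.21538836e+00,  3.53000029e-01,  1.63338044e+00, -5.49827191e-06,
        1.15521319e+00, -2.39330956e-03]), 'qvel': array([ 1.63392043e-04,  9.02416892e-05, -3.14059735e-04,  5.81435870e-04,
       -6.46695769e-04,  1.27466731e-03]), 'joint_efforts': array([-1.48688239e-03, -6.05185461e+01, -3.42445636e+01, -3.34508195e-04,
        1.21508794e-03,  2.02383126e-05]), 'eef_pos': array([ 218.89033509, -585.42617396,  231.28933116]), 'tcp_rot': array([-3.14159163e+00,  5.02783712e-06,  3.57803493e-01]), 'contact_force': array([ 0.52782541,  0.34778933, -0.32773829]), 'wrist_torque': array([-0.00831654,  0.05111875,  0.00451627]), 'opening': 0.9975455232269197}
```

```bash
python3 - <<'E'
from h import *
a=cv2.imread("pics/top0.png");b=cv2.imread("pics/scene0.png")
cv2.imwrite("pics/a.png",cv2.resize(a[120:320,120:460],None,fx=2.3,fy=2.3,interpolation=cv2.INTER_CUBIC))
cv2.imwrite("pics/b.png",cv2.resize(b[90:400,100:460],None,fx=1.9,fy=1.9,interpolation=cv2.INTER_CUBIC))
E
```

```text
(no output)
```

View pics/a.png

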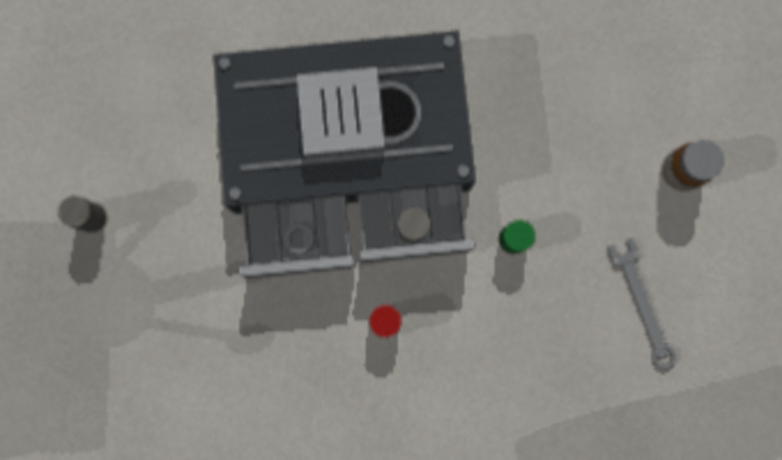

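View pics/b.png

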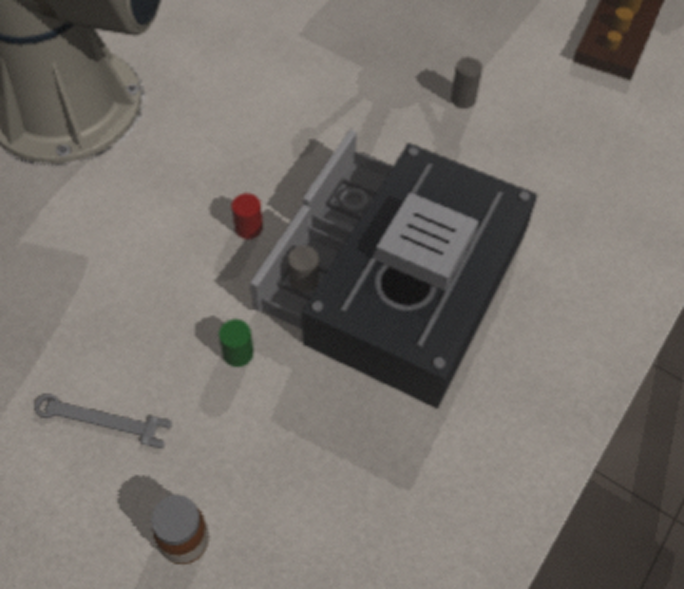

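Top view: the core is in the right drawer (crop 413,222), the ring in the left one, the hood left of the port. The red decoy (385,320) stands in front of the right drawer and the green one (518,236) to its right. Next I measure the geometry from depth.

```bash
python3 - <<'E'
from h import *
d=np.load("top0.npy"); P=cloud("top",d)
x,y,z=P[...,0],P[...,1],P[...,2]
reg=(x>400)&(x<800)&(y>-200)&(y<280)
m=reg&(z>80)&(z<135)
n,lab,st,ce=cv2.connectedComponentsWithStats(m.astype(np.uint8))
for i in range(1,n):
    if st[i,4]<60: continue
    Q=P[lab==i]; print(i,st[i],np.round(Q.mean(0)),Q[:,2].min(),Q[:,2].max())
i=1+np.argmax(st[1:,4]); Q=P[lab==i]
k=Q[(Q[:,2]>80)]
# chamber rect
(c,s,a)=cv2.minAreaRect(k[:,:2].astype(np.float32)); print("chamber",c,s,a)
h=P[reg&(z>115)&(z<135)]; print("hood",cv2.minAreaRect(h[:,:2].astype(np.float32)),np.median(h[:,2]),len(h))
for nm,ys in(("L",(40,170)),("R",(-120,10))):
    f=P[(x>430)&(x<520)&(y>ys[0])&(y<ys[1])&(z>66)&(z<90)]; print(nm,len(f),cv2.minAreaRect(f[:,:2].astype(np.float32)))
for nm,(cx,cy) in dict(red=(389,-22),green=(508,-187),core=(520,-55),spare=(523,385)).items():
    f=P[(np.hypot(x-cx,y-cy)<45)&(z>50)&(z<(82))]; print(nm,len(f),np.round(np.median(f,0)) if len(f) else 0,f[:,2].max() if len(f) else 0)
m=r.camera_model("top");print(-np.array(m["R"]).T@m["t"])
E
```

```text
1 [ 212  134  115   76 7151] [652.  38.  96.] 80.24930080891932 132.04011344519412
2 [276 224  50   8 144] [489. -61.  82.] 80.05525451466625 88.3509709896845
3 [243 231  31   7  89] [468.  63.  82.] 80.06778713334285 86.17662371234171
chamber (654.9635009765625, 38.79754638671875) (198.97865295410156, 320.4696960449219) 7.209338188171387
hood ((654.476318359375, 40.3453369140625), (98.31644439697266, 99.9520034790039), 7.131192207336426) 125.53330290734051 1199
L 186 ((463.3270568847656, 102.00294494628906), (12.121112823486328, 122.86333465576172), 6.783351898193359)
R 265 ((501.03302001953125, -52.440696716308594), (37.62306213378906, 129.08529663085938), 6.999587535858154)
red 156 [398. -22.  57.] 63.46602188332859
green 154 [ 512. -192.   57.] 64.09946088358696
core 243 [515. -56.  72.] 81.9366304696761
spare 188 [527. 377.  75.] 80.44591790560168
[ 401.03287151  -17.60681984 1193.20002898]
```

move_arm:
  increments:
    - {"rz": 6.7,"gripper": -1}
    - {"rz": 6.7,"gripper": -1}

```text
invalid input
```

move_arm:
  increments:
    - {"tx": 2.45,"ty": -4.05}
    - {"tx": 2.45,"ty": -4.05}
    - {"tx": 2.45,"ty": -4.05}
    - {"tx": 2.45,"ty": -4.05}
    - {"tx": 2.45,"ty": -4.05}
    - {"tx": 2.45,"ty": -4.05}
    - {"tx": 2.45,"ty": -4.05}
    - {"tx": 2.45,"ty": -4.05}
    - {"tx": 2.45,"ty": -4.05}
    - {"tx": 2.45,"ty": -4.05}
    - {"tx": 2.45,"ty": -4.05}
    - {"tx": 2.45,"ty": -4.05}

```text
invalid input
```

move_arm:
  increments:
    - {"tx": 0,"ty": 0,"tz": 0,"rx": 0,"ry": 0,"rz": 6.7,"gripper": -1}
    - {"tx": 0,"ty": 0,"tz": 0,"rx": 0,"ry": 0,"rz": 6.7,"gripper": -1}

```text
clock: 1.4
eef_pos: [218.9, -585.4, 231.3]
tcp_rot: [-3.142, -0.0, 0.119]
contact_force: [0.3, 0.0, 0.6]
opening: 0.684
```

move_arm:
  increments:
    - {"tx": 2.45,"ty": -4.05,"tz": 0,"rx": 0,"ry": 0,"rz": 0,"gripper": -1}
    - {"tx": 2.45,"ty": -4.05,"tz": 0,"rx": 0,"ry": 0,"rz": 0,"gripper": -1}
    - {"tx": 2.45,"ty": -4.05,"tz": 0,"rx": 0,"ry": 0,"rz": 0,"gripper": -1}
    - {"tx": 2.45,"ty": -4.05,"tz": 0,"rx": 0,"ry": 0,"rz": 0,"gripper": -1}
    - {"tx": 2.45,"ty": -4.05,"tz": 0,"rx": 0,"ry": 0,"rz": 0,"gripper": -1}
    - {"tx": 2.45,"ty": -4.05,"tz": 0,"rx": 0,"ry": 0,"rz": 0,"gripper": -1}
    - {"tx": 2.45,"ty": -4.05,"tz": 0,"rx": 0,"ry": 0,"rz": 0,"gripper": -1}
    - {"tx": 2.45,"ty": -4.05,"tz": 0,"rx": 0,"ry": 0,"rz": 0,"gripper": -1}
    - {"tx": 2.45,"ty": -4.05,"tz": 0,"rx": 0,"ry": 0,"rz": 0,"gripper": -1}
    - {"tx": 2.45,"ty": -4.05,"tz": 0,"rx": 0,"ry": 0,"rz": 0,"gripper": -1}
    - {"tx": 2.45,"ty": -4.05,"tz": 0,"rx": 0,"ry": 0,"rz": 0,"gripper": -1}
    - {"tx": 2.45,"ty": -4.05,"tz": 0,"rx": 0,"ry": 0,"rz": 0,"gripper": -1}

```text
clock: 2.6
eef_pos: [451.2, -64.9, 231.7]
tcp_rot: [3.141, -0.001, 0.124]
contact_force: [0.1, -0.3, -0.1]
opening: -0.004
```

move_arm:
  increments:
    - {"tx": 0,"ty": 0,"tz": 4,"rx": 0,"ry": 0,"rz": 0,"gripper": -1}
    - {"tx": 0,"ty": 0,"tz": 4,"rx": 0,"ry": 0,"rz": 0,"gripper": -1}
    - {"tx": 0,"ty": 0,"tz": 4,"rx": 0,"ry": 0,"rz": 0,"gripper": -1}
    - {"tx": 0,"ty": 0,"tz": 3,"rx": 0,"ry": 0,"rz": 0,"gripper": -1}
    - {"tx": 0,"ty": 0,"tz": 3,"rx": 0,"ry": 0,"rz": 0,"gripper": -1}
    - {"tx": 0,"ty": 0,"tz": 0,"rx": 0,"ry": 0,"rz": 0,"gripper": -1}

```text
clock: 3.2
eef_pos: [448.1, -66.4, 48.5]
tcp_rot: [-3.14, 0.006, 0.124]
contact_force: [-0.3, -0.0, -0.3]
opening: 0.0
```

```bash
python3 - <<'E'
from h import *
im,d=r.grab_frame("scene"); cv2.imwrite("pics/c.png",cv2.resize(im[90:400,100:460,::-1],None,fx=1.9,fy=1.9))
E
```

```text
(no output)
```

View pics/c.png

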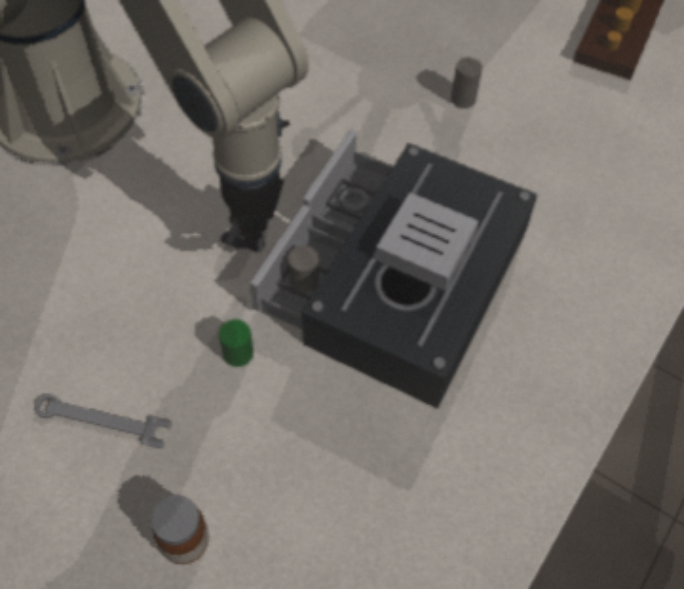

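The fingertips are at (245,240), in front of the right drawer's face, with the red decoy hidden behind the wrist. Now I push slowly.

move_arm:
  increments:
    - {"tx": 0.3,"ty": 0,"tz": 0,"rx": 0,"ry": 0,"rz": 0,"gripper": -1}
    - {"tx": 0.3,"ty": 0,"tz": 0,"rx": 0,"ry": 0,"rz": 0,"gripper": -1}
    - {"tx": 0.3,"ty": 0,"tz": 0,"rx": 0,"ry": 0,"rz": 0,"gripper": -1}
    - {"tx": 0.3,"ty": 0,"tz": 0,"rx": 0,"ry": 0,"rz": 0,"gripper": -1}
    - {"tx": 0.3,"ty": 0,"tz": 0,"rx": 0,"ry": 0,"rz": 0,"gripper": -1}
    - {"tx": 0.3,"ty": 0,"tz": 0,"rx": 0,"ry": 0,"rz": 0,"gripper": -1}
    - {"tx": 0.3,"ty": 0,"tz": 0,"rx": 0,"ry": 0,"rz": 0,"gripper": -1}
    - {"tx": 0.3,"ty": 0,"tz": 0,"rx": 0,"ry": 0,"rz": 0,"gripper": -1}
    - {"tx": 0.3,"ty": 0,"tz": 0,"rx": 0,"ry": 0,"rz": 0,"gripper": -1}
    - {"tx": 0.3,"ty": 0,"tz": 0,"rx": 0,"ry": 0,"rz": 0,"gripper": -1}

```text
clock: 4.25
eef_pos: [480.2, -63.0, 51.2]
tcp_rot: [-3.141, 0.001, 0.124]
contact_force: [-1.9, -0.8, 2.0]
opening: -0.002
```

move_arm:
  increments:
    - {"tx": 0.4,"ty": 0,"tz": 0,"rx": 0,"ry": 0,"rz": 0,"gripper": -1}
    - {"tx": 0.4,"ty": 0,"tz": 0,"rx": 0,"ry": 0,"rz": 0,"gripper": -1}
    - {"tx": 0.4,"ty": 0,"tz": 0,"rx": 0,"ry": 0,"rz": 0,"gripper": -1}
    - {"tx": 0.4,"ty": 0,"tz": 0,"rx": 0,"ry": 0,"rz": 0,"gripper": -1}
    - {"tx": 0.4,"ty": 0,"tz": 0,"rx": 0,"ry": 0,"rz": 0,"gripper": -1}
    - {"tx": 0.4,"ty": 0,"tz": 0,"rx": 0,"ry": 0,"rz": 0,"gripper": -1}
    - {"tx": 0.4,"ty": 0,"tz": 0,"rx": 0,"ry": 0,"rz": 0,"gripper": -1}
    - {"tx": 0.4,"ty": 0,"tz": 0,"rx": 0,"ry": 0,"rz": 0,"gripper": -1}
    - {"tx": 0.4,"ty": 0,"tz": 0,"rx": 0,"ry": 0,"rz": 0,"gripper": -1}
    - {"tx": 0.4,"ty": 0,"tz": 0,"rx": 0,"ry": 0,"rz": 0,"gripper": -1}
    - {"tx": 0.4,"ty": 0,"tz": 0,"rx": 0,"ry": 0,"rz": 0,"gripper": -1}
    - {"tx": 0.4,"ty": 0,"tz": 0,"rx": 0,"ry": 0,"rz": 0,"gripper": -1}

```text
clock: 5.45
eef_pos: [528.3, -57.1, 51.3]
tcp_rot: [-3.142, 0.0, 0.124]
contact_force: [-2.2, 0.0, -1.7]
opening: 0.006
```

```bash
python3 - <<'E'
from h import *
im,d=r.grab_frame("scene"); cv2.imwrite("pics/d.png",cv2.resize(im[120:330,160:420,::-1],None,fx=2.5,fy=2.5))
s=r.sense();print(s["eef_pos"],s["contact_force"])
E
```

```text
[529.18127451 -57.09197867  51.44312614] [-0.00477932  0.04080681 -0.79374043]
```

View pics/d.png

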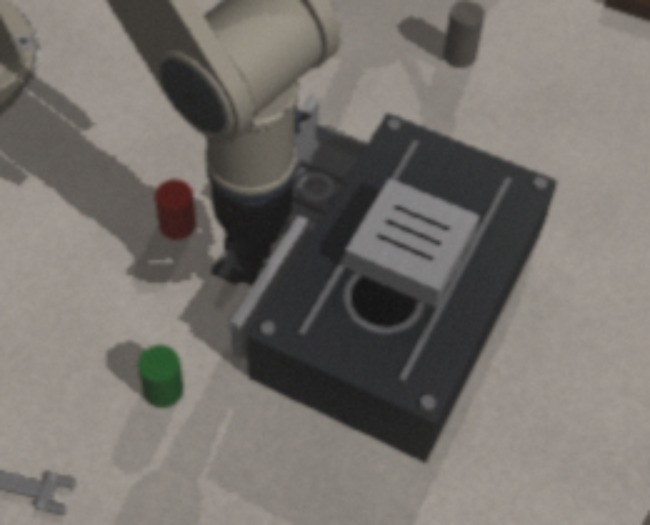

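The right drawer has slid along, with about 14 mm still to go. The left one is undisturbed.

move_arm:
  increments:
    - {"tx": 0.25,"ty": 0,"tz": 0,"rx": 0,"ry": 0,"rz": 0,"gripper": -1}
    - {"tx": 0.25,"ty": 0,"tz": 0,"rx": 0,"ry": 0,"rz": 0,"gripper": -1}
    - {"tx": 0.25,"ty": 0,"tz": 0,"rx": 0,"ry": 0,"rz": 0,"gripper": -1}
    - {"tx": 0.25,"ty": 0,"tz": 0,"rx": 0,"ry": 0,"rz": 0,"gripper": -1}

```text
clock: 5.9
eef_pos: [538.2, -56.0, 51.4]
tcp_rot: [3.141, -0.0, 0.124]
contact_force: [-1.7, -1.5, 2.1]
opening: 0.0
```

move_arm:
  increments:
    - {"tx": 0.2,"ty": 0,"tz": 0,"rx": 0,"ry": 0,"rz": 0,"gripper": -1}
    - {"tx": 0.2,"ty": 0,"tz": 0,"rx": 0,"ry": 0,"rz": 0,"gripper": -1}

```text
clock: 6.1
eef_pos: [541.4, -55.5, 51.3]
tcp_rot: [-3.142, 0.001, 0.124]
contact_force: [-6.7, -3.1, 6.6]
opening: -0.001
```

move_arm:
  increments:
    - {"tx": 0.1,"ty": 0,"tz": 0,"rx": 0,"ry": 0,"rz": 0,"gripper": -1}
    - {"tx": 0.1,"ty": 0,"tz": 0,"rx": 0,"ry": 0,"rz": 0,"gripper": -1}

```text
clock: 6.3
eef_pos: [541.4, -55.4, 51.0]
tcp_rot: [-3.141, 0.005, 0.124]
contact_force: [-13.0, -4.1, 10.1]
opening: -0.001
```

move_arm:
  increments:
    - {"tx": 0,"ty": 0,"tz": 0,"rx": 0,"ry": 0,"rz": 0,"gripper": -1}
    - {"tx": 0,"ty": 0,"tz": 0,"rx": 0,"ry": 0,"rz": 0,"gripper": -1}
    - {"tx": -0.5,"ty": 0,"tz": 0,"rx": 0,"ry": 0,"rz": 0,"gripper": -1}
    - {"tx": -1.5,"ty": 0,"tz": 0,"rx": 0,"ry": 0,"rz": 0,"gripper": -1}
    - {"tx": -1.5,"ty": 0,"tz": 0,"rx": 0,"ry": 0,"rz": 0,"gripper": -1}
    - {"tx": 0,"ty": 0,"tz": -4,"rx": 0,"ry": 0,"rz": 0,"gripper": -1}
    - {"tx": 0,"ty": 0,"tz": -4,"rx": 0,"ry": 0,"rz": 0,"gripper": -1}
    - {"tx": 0,"ty": 0,"tz": -4,"rx": 0,"ry": 0,"rz": 0,"gripper": -1}
    - {"tx": 0,"ty": 0,"tz": -4,"rx": 0,"ry": 0,"rz": 0,"gripper": -1}
    - {"tx": 0,"ty": 0,"tz": 0,"rx": 0,"ry": 0,"rz": 0,"gripper": -1}

```text
clock: 7.3
eef_pos: [513.0, -59.8, 216.9]
tcp_rot: [3.139, -0.011, 0.124]
contact_force: [0.7, -0.5, 0.3]
opening: -0.001
```

```bash
python3 - <<'E'
from h import *
im,d=r.grab_frame("top"); im2,_=r.grab_frame("scene")
cv2.imwrite("pics/e.png",np.vstack([cv2.resize(im[120:320,190:360,::-1],(480,565))[:300],cv2.resize(im2[150:290,200:424,::-1],(480,300))]))
P=cloud("top",d);x,y,z=P[...,0],P[...,1],P[...,2]
h=P[(x>580)&(x<730)&(y>-80)&(y<150)&(z>115)&(z<135)]; print("hood",cv2.minAreaRect(h[:,:2].astype(np.float32)))
s=r.sense();print(s["eef_pos"],s["contact_force"])
E
```

```text
hood ((654.662841796875, 40.76411056518555), (98.4461441040039, 100.21810913085938), 6.503672122955322)
[510.0339766  -59.50968134 212.20800691] [-0.28940104 -0.54530333 -0.69867557]
```

View pics/e.png

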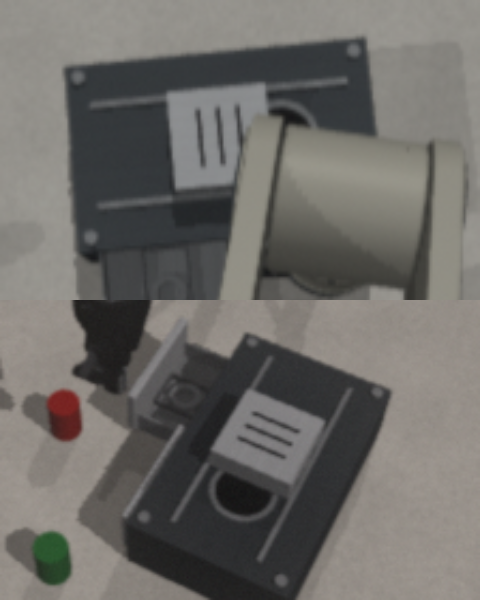

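The right drawer is flush, the left is still open, and both decoys are in place. Next, the hood.

move_arm:
  increments:
    - {"tx": 2.6,"ty": -2.8,"tz": 0,"rx": 0,"ry": 0,"rz": 0,"gripper": -1}
    - {"tx": 2.6,"ty": -2.8,"tz": 0,"rx": 0,"ry": 0,"rz": 0,"gripper": -1}
    - {"tx": 2.6,"ty": -2.8,"tz": 0,"rx": 0,"ry": 0,"rz": 0,"gripper": -1}
    - {"tx": 2.6,"ty": -2.8,"tz": 0,"rx": 0,"ry": 0,"rz": 0,"gripper": -1}
    - {"tx": 2.6,"ty": -2.8,"tz": 0,"rx": 0,"ry": 0,"rz": 0,"gripper": -1}
    - {"tx": 2.6,"ty": -2.8,"tz": 0,"rx": 0,"ry": 0,"rz": 0,"gripper": -1}
    - {"tx": 0,"ty": 0,"tz": 0,"rx": 0,"ry": 0,"rz": 0,"gripper": -1}
    - {"tx": 0,"ty": 0,"tz": 0,"rx": 0,"ry": 0,"rz": 0,"gripper": -1}

```text
clock: 8.2
eef_pos: [642.3, 126.9, 208.8]
tcp_rot: [3.141, 0.003, 0.125]
contact_force: [-1.0, -0.7, -0.6]
opening: -0.004
```

move_arm:
  increments:
    - {"tx": 0,"ty": 0,"tz": 3,"rx": 0,"ry": 0,"rz": 0,"gripper": -1}
    - {"tx": 0,"ty": 0,"tz": 3,"rx": 0,"ry": 0,"rz": 0,"gripper": -1}
    - {"tx": 0,"ty": 0,"tz": 2.5,"rx": 0,"ry": 0,"rz": 0,"gripper": -1}
    - {"tx": 0,"ty": 0,"tz": 1.5,"rx": 0,"ry": 0,"rz": 0,"gripper": -1}
    - {"tx": 0,"ty": 0,"tz": 0,"rx": 0,"ry": 0,"rz": 0,"gripper": -1}
    - {"tx": 0,"ty": 0,"tz": 0,"rx": 0,"ry": 0,"rz": 0,"gripper": -1}

```text
clock: 8.8
eef_pos: [643.2, 126.0, 111.7]
tcp_rot: [3.142, 0.0, 0.123]
contact_force: [-0.4, -0.3, 0.3]
opening: -0.002
```

move_arm:
  increments:
    - {"tx": 0,"ty": 0.4,"tz": 0,"rx": 0,"ry": 0,"rz": 0,"gripper": -1}
    - {"tx": 0,"ty": 0.4,"tz": 0,"rx": 0,"ry": 0,"rz": 0,"gripper": -1}
    - {"tx": 0,"ty": 0.4,"tz": 0,"rx": 0,"ry": 0,"rz": 0,"gripper": -1}
    - {"tx": 0,"ty": 0.4,"tz": 0,"rx": 0,"ry": 0,"rz": 0,"gripper": -1}
    - {"tx": 0,"ty": 0.4,"tz": 0,"rx": 0,"ry": 0,"rz": 0,"gripper": -1}
    - {"tx": 0,"ty": 0.4,"tz": 0,"rx": 0,"ry": 0,"rz": 0,"gripper": -1}
    - {"tx": 0,"ty": 0.4,"tz": 0,"rx": 0,"ry": 0,"rz": 0,"gripper": -1}
    - {"tx": 0,"ty": 0.4,"tz": 0,"rx": 0,"ry": 0,"rz": 0,"gripper": -1}

```text
clock: 9.6
eef_pos: [647.1, 94.6, 111.3]
tcp_rot: [-3.141, -0.0, 0.124]
contact_force: [-0.5, 1.7, 1.0]
opening: -0.003
```

move_arm:
  increments:
    - {"tx": 0,"ty": 0.4,"tz": 0,"rx": 0,"ry": 0,"rz": 0,"gripper": -1}
    - {"tx": 0,"ty": 0.4,"tz": 0,"rx": 0,"ry": 0,"rz": 0,"gripper": -1}
    - {"tx": 0,"ty": 0.4,"tz": 0,"rx": 0,"ry": 0,"rz": 0,"gripper": -1}
    - {"tx": 0,"ty": 0.4,"tz": 0,"rx": 0,"ry": 0,"rz": 0,"gripper": -1}
    - {"tx": 0,"ty": 0.4,"tz": 0,"rx": 0,"ry": 0,"rz": 0,"gripper": -1}
    - {"tx": 0,"ty": 0.4,"tz": 0,"rx": 0,"ry": 0,"rz": 0,"gripper": -1}
    - {"tx": 0,"ty": 0.4,"tz": 0,"rx": 0,"ry": 0,"rz": 0,"gripper": -1}
    - {"tx": 0,"ty": 0.4,"tz": 0,"rx": 0,"ry": 0,"rz": 0,"gripper": -1}
    - {"tx": 0,"ty": 0.4,"tz": 0,"rx": 0,"ry": 0,"rz": 0,"gripper": -1}
    - {"tx": 0,"ty": 0.4,"tz": 0,"rx": 0,"ry": 0,"rz": 0,"gripper": -1}
    - {"tx": 0,"ty": 0.4,"tz": 0,"rx": 0,"ry": 0,"rz": 0,"gripper": -1}

```text
clock: 10.7
eef_pos: [652.5, 50.7, 111.3]
tcp_rot: [-3.142, 0.0, 0.124]
contact_force: [-1.0, 2.6, 1.2]
opening: 0.001
```

move_arm:
  increments:
    - {"tx": 0,"ty": 0.2,"tz": 0,"rx": 0,"ry": 0,"rz": 0,"gripper": -1}
    - {"tx": 0,"ty": 0.2,"tz": 0,"rx": 0,"ry": 0,"rz": 0,"gripper": -1}
    - {"tx": 0,"ty": 0.2,"tz": 0,"rx": 0,"ry": 0,"rz": 0,"gripper": -1}

```text
clock: 11.0
eef_pos: [653.3, 45.0, 111.3]
tcp_rot: [-3.142, 0.0, 0.124]
contact_force: [-0.2, 2.0, 0.4]
opening: 0.0
```

move_arm:
  increments:
    - {"tx": 0,"ty": 0.15,"tz": 0,"rx": 0,"ry": 0,"rz": 0,"gripper": -1}
    - {"tx": 0,"ty": 0.15,"tz": 0,"rx": 0,"ry": 0,"rz": 0,"gripper": -1}

```text
clock: 11.2
eef_pos: [653.6, 42.1, 111.3]
tcp_rot: [-3.142, 0.0, 0.124]
contact_force: [-0.1, 2.1, 1.4]
opening: -0.001
```

move_arm:
  increments:
    - {"tx": 0,"ty": 0.15,"tz": 0,"rx": 0,"ry": 0,"rz": 0,"gripper": -1}
    - {"tx": 0,"ty": 0.15,"tz": 0,"rx": 0,"ry": 0,"rz": 0,"gripper": -1}

```text
clock: 11.4
eef_pos: [653.8, 41.2, 111.3]
tcp_rot: [-3.138, 0.0, 0.123]
contact_force: [-2.7, 17.0, 2.4]
opening: -0.001
```

move_arm:
  increments:
    - {"tx": 0,"ty": 0,"tz": 0,"rx": 0,"ry": 0,"rz": 0,"gripper": -1}
    - {"tx": 0,"ty": 0,"tz": 0,"rx": 0,"ry": 0,"rz": 0,"gripper": -1}
    - {"tx": 0,"ty": -0.5,"tz": 0,"rx": 0,"ry": 0,"rz": 0,"gripper": -1}
    - {"tx": 0,"ty": -1.5,"tz": 0,"rx": 0,"ry": 0,"rz": 0,"gripper": -1}
    - {"tx": 0,"ty": -2,"tz": 0,"rx": 0,"ry": 0,"rz": 0,"gripper": -1}
    - {"tx": 0,"ty": 0,"tz": -4,"rx": 0,"ry": 0,"rz": 0,"gripper": -1}
    - {"tx": 0,"ty": -2,"tz": -4,"rx": 0,"ry": 0,"rz": 0,"gripper": -1}
    - {"tx": 0,"ty": -4,"tz": -4,"rx": 0,"ry": 0,"rz": 0,"gripper": -1}
    - {"tx": 0,"ty": -4,"tz": -2,"rx": 0,"ry": 0,"rz": 0,"gripper": -1}
    - {"tx": 0,"ty": -4,"tz": 0,"rx": 0,"ry": 0,"rz": 0,"gripper": -1}
    - {"tx": 0,"ty": -4,"tz": 0,"rx": 0,"ry": 0,"rz": 0,"gripper": -1}
    - {"tx": 0,"ty": 0,"tz": 0,"rx": 0,"ry": 0,"rz": 0,"gripper": -1}

```text
clock: 12.6
eef_pos: [626.3, 257.9, 246.7]
tcp_rot: [-3.14, -0.001, 0.128]
contact_force: [0.8, 0.9, 0.5]
opening: 0.0
```

```bash
python3 - <<'E'
from h import *
im,d=r.grab_frame("top"); im2,_=r.grab_frame("scene")
cv2.imwrite("pics/f.png",np.hstack([cv2.resize(im[130:270,200:340,::-1],(400,400)),cv2.resize(im2[130:330,200:400,::-1],(400,400))]))
P=cloud("top",d);x,y,z=P[...,0],P[...,1],P[...,2]
h=P[(x>590)&(x<720)&(y>-120)&(y<60)&(z>115)&(z<135)]; c,s_,a=cv2.minAreaRect(h[:,:2].astype(np.float32)); print("hood",c,s_,a)
v=np.array(c)-[655,38.8];print("own y",-v[0]*.124+v[1]*.992)
for ys in((40,170),(-120,0)):
    f=P[(x>430)&(x<570)&(y>ys[0])&(y<ys[1])&(z>72)&(z<86)]; print(len(f),f[:,:2]@[.992,.124]-(655*.992+38.8*.124) if len(f)<3 else np.percentile(f[:,:2]@[.992,.124]-(655*.992+38.8*.124),[2,50]))
s=r.sense();print(s["eef_pos"],s["contact_force"],s["clock"])
E
```

```text
hood (662.2788696289062, -21.1219482421875) (98.73584747314453, 99.93498992919922) 7.194675922393799
own y -60.345152490234376
204 [-188.09419871 -181.90775475]
176 [-111.1264344  -105.85737561]
[626.81651213 253.90637353 246.2914094 ] [ 0.94230722 -0.31212402  0.35014681] 12.7
```

View pics/f.png

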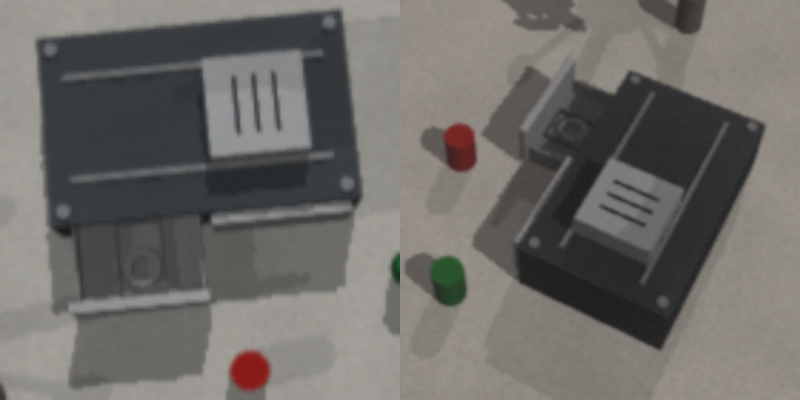

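The hood covers the port (own y -60.3, expected -60). The right drawer's face is at -111 to -112, which is home, and the left one is still at -188. The robot is clear, so I'm handing in.

```bash
python3 -c "
from rig import r
print(r.sign_off())"
```

```text
the job is handed in; nothing more can be done
None
```

I pushed the right drawer, which holds the tall core, home to its stop, then slid the hood shut over the port. I used only the closed fingertips, and the job is handed in at about 12.7 s.

| Check | Last reading | Target |
|---|---|---|
| Right drawer face from chamber centre | about -111 mm | -112 mm (home) |
| Hood centre, own y | -60.3 mm | -60 mm (shut) |
| Left (ring) drawer face | -188 mm | unchanged from start |

- **Stops:** both pushes stalled firmly, at about 13 N for the drawer and 17 N for the hood.
- **Ring and decoys:** in the last view the ring lies flat in its seat and both coloured decoys are where they started.
- **Core:** it could not be seen once its drawer was closed, so whether it is upright is inferred from the slow push.
- **Bystanders:** I did not re-measure the spare core, jar and wrench at the end. The path kept clear of them.

Nothing failed or disagreed, except that the first two move calls were refused because their rows left out some values. They took no robot time.

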